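# Hook a cup arm into a slotted post and hang a cup in it

### The job

Set up the seasoning station: hook the loose cup arm's two claws into the upper pair of slots in the post, and press it down until it is fully home and the spring catch has snapped out to lock it; feel your way and do not ram it. Then lift the top cup straight off the nested stack, leaving the other two cups standing where they are, and seat it upright in the arm's ring. Let go of everything and do not push any of the other things on the worktop about.

Things in the scene. Friction and masses are not known exactly. Their poses are not given: they have to be found in the camera images.
- post: Fixed slotted steel post, 40 wide (y), 268 tall, foot plate 110 x 150 x 9. Origin on the worktop under it, z up. Its slotted front faces its -x: plane x = -15 mm, sheet 4 thick, hollow behind. Slots at y = 0, 14 wide: the upper pair at z = 172-204 and 222-254; another pair 125 mm lower is not used (a cup could not hang there). A spring catch is below each pair.
- home (a point): Point of the post (frame parallel to it) on its front face, z = 130 mm over the worktop: where the cup arm's origin lies, axes parallel, when the arm is fully home (the arm's back plate then stands 0 to 2 mm in front of the face).
- catch (a joint): Upper spring catch: bolt 10 wide in the post's face 9-20 mm above point home. 0 = out (4 mm proud), up to 0.007 pushed in. Top sloped, underside square. The arm's plate sliding down pushes it in (some 10-15 N, more than the arm's weight); only when the claws sit hard on the slots' ends (last 1 mm) it snaps out into the plate's window and reads about 0 again, as before it is touched.
- cup_arm: Loose steel bracket, 0.3-0.45 kg, standing upright as it will hang. Origin: underside, rear surface of the back plate, mid width; z up, x to the rear (claws), ring at -x. Back plate x = -6 to 0, 36 wide, 105 tall. Box-section arm 12 thick (y), z = 0-40, x = -6 to -96; grip it across y at x = -60 to -90 (a slanting stay stands over it up to x = -45).
- claw (a point): Point of the arm: underside of the upper claw's stub, at the plate's rear, 92 mm above the arm's origin (lower claw: 42 mm). Claws are 10 wide; stub 10 high; its lip at x = 6-11 hangs 16 mm below the stub's underside, so a claw is 26 high. Claws enter the slots while the arm is 16-22 mm above home; then it moves down and the lips drop behind the sheet.
- tab (a point): Point of the arm: middle of the top of the flat thumb tab on the back plate (30 x 36 mm, 105 mm above the arm's origin, x = -30 to 0), to be pressed down with the closed fingers.
- ring (a point): Point of the arm: centre of the ring's top face, at x = -150, z = 12 mm from the arm's origin. Ring inner diameter 60, outer 82, 12 high.
- cup_top: Uppermost of three alike nested steel cups, 0.13 kg, the one to move. Tapered: 75 tall, 48 across at the foot, 66 at the rim, wall 3; the underside of its stacking bead, 43 above the foot, rests on the next rim. Origin: centre of the foot. 32 mm of it stands free: grip across the outside, at most 24 mm below its rim. In the ring it hangs by the bead, origin 43 mm below the ring's top.
- cup_middle: The middle cup of the stack, same shape; must stay.
- cup_bottom: The lowest cup of the stack, standing on the worktop, same shape; must stay.
- pepper_mill: Bystander: turned wooden pepper mill, 58 across, 170 tall; origin at the centre of its underside.
- peeler: Bystander: vegetable peeler lying flat, 170 x 25 x 18; origin at the centre of its underside.
- measure_cup: Bystander: steel measuring cup with a handle, 86 x 114 x 76; origin at the centre of its underside.
- salt_shaker: Bystander: salt shaker with a handle, 66 x 90 x 93; origin at the centre of its underside.
- timer: Bystander: kitchen timer, 32 x 66 x 62; origin at the centre of its underside.

How it is judged (in metres and radians):
On the way, in this order (a step that is already met when the one before it is completed fails the run):
1. the cup arm is hooked into the upper slots, fully down, with the catch snapped out (x of cup_arm in the frame of post between -0.0195 and -0.0125 m and y of cup_arm in the frame of post between -0.0045 and 0.0045 m and z of cup_arm in the frame of post between 0.125 and 0.133 m and angle between the z axis of cup_arm and the z axis of post, either way round below 0.07 rad and angle between the x axis of cup_arm and the x axis of post, either way round below 0.09 rad and value of joint catch below 0.002 m), for 0.3 s.
2. the top cup sits in the arm's ring (all of step 1 and x of cup_top in the frame of cup_arm between -0.157 and -0.143 m and y of cup_top in the frame of cup_arm between -0.007 and 0.007 m and z of cup_top in the frame of cup_arm between -0.038 and -0.024 m and angle between cup_top's own z axis and vertical below 0.14 rad), for 0.2 s.
At the end, for the whole second after the job is handed in: Arm hooked in the upper slots, fully down (origin 125-133 mm up, 4.5 mm sideways, back plate within 4 mm of the post face, within 0.07 rad level, 0.09 rad square), catch out (under 2 mm); top cup in the ring, centred within 7 mm, 24-38 mm below arm underside, upright within 0.14 rad; all at rest (all of step 2 and linear speed of each of cup_arm, cup_top below 0.02 m/s); the robot touches nothing.
It fails at once if the cup arm was rammed against the post (more than 200 N of contact force in all) (contact force between cup_arm and post above 200 N).
It fails at once if the other two cups were carried off or knocked (either moved more than 25 mm or tilted) (distance of any of cup_bottom, cup_middle from where it was at the start of the episode above 0.025 m or angle between any of cup_bottom, cup_middle's own z axis and vertical above 0.25 rad).
It fails at once if one of the other things was pushed about (moved more than 30 mm) (distance of any of timer, salt_shaker, pepper_mill, peeler, measure_cup from where it was at the start of the episode above 0.03 m).
It also fails if it takes over 54 s, if anything falls off the work surface, if the arm or the gripper's body presses on something with over 40 N, if the wrist force passes 120 N, or if a joint passes its speed limit or range.

### The arm

A 6-joint arm with a two-finger parallel gripper is mounted at the origin on a cart in front of the work surface, level with it; the furniture and walls round the work are solid. World frame = base frame: x ahead of the robot, y to its left, z up, the work surface at z = 0. Lengths are in m, angles in degrees, forces in N, time in s.
With the tool pointing down it reaches from about 0.4 to 0.825 m from the base axis. Payload 7 kg.
Tool frame: the origin (TCP) lies at the very end of the fingers, on their centre line; the grasp point (between the pads) lies 19 mm behind it; z points along the fingers, y is the line along which they close (so a half turn about z gives the same grasp; the last joint's range is limited). The gripper opens to 85 mm and grips with 20 to 120 N. Pads are 22 mm wide; open, the fingers measure 114 mm over their backs; the gripper's body (76 mm by 85 mm) begins 54 mm behind the grasp point. The pads swing forward as they close: fully open they stand 13 mm farther back than shut.
Start: joints at [90.132, 20.546, 0.682, 0, -70.136, -16.507], TCP at [0.19, 0.648, 0.231] pointing down, gripper open.
Joint ranges: [-176.03, 176.03], [-82.01, 121.73], [-58.28, 71.71], [-173.87, 95.51], [-174.79, -0.11], [-173.66, 173.66]. Speed limits (degrees/s): [136.94, 136.94, 172.46, 180, 180, 180].

### API

Orientations are given as [roll, pitch, yaw] about the fixed x, y, z axes, in that order (R = Rz(yaw) Ry(pitch) Rx(roll)).
In Python, from plant import env gives the robot as it stands. The module is installed in compiled form; this text tells all that it offers.
- The arm moves only by the tool send_rows, never from a script. Its argument "targets" is a list of rows, each a list of 7 numbers: the turn, a rotation vector about the tool's x, y, z in rad, then the shift along the tool's x, y, z in mm, then the opening, from 0 (shut) to 1 (fully open). In form: [[rx, ry, rz, dx, dy, dz, grip], ...]. A call has 1 to 20 rows; each row shifts and turns the commanded pose from where the row before left it, along the tool's axes as they then stand; what a row does not reach is not made up. A row lasts 1/12 s, in which the tool goes at most 41.7 mm and 7.16 degrees, less where a joint would pass 70% of its speed; a pose out of reach is approached as far as the arm can. A call with a gripper value outside its range is refused whole. The fingers move at their own pace and stop on an object; "squeeze" is the grip in N (left out, the last holds). Time passes only in rows, so rows that do not move let the fingers close. It gives the time, the measured TCP pose, the force, the opening and the grip force at its end, in the units of the state.
- env.observe(): the state, without advancing time (a new reading comes with each control period).
- env.capture(name): name is "scene" or "top" or "wrist"; returns a dict with "img" (480x640x3 uint8, red, green, blue), "mtx" (3x3 intrinsics, pixels), "eye" and "orientation" of the camera in the world. Camera axes: x right, y down, z forward; pixel columns grow to the right and rows downward; lengths in m; the calibration is good to about 2 mm. A picture is of the moment at which its call begins. There is no depth.
- env.sign_off(): hands the job in; it is judged then, once.
The state is a dict: "clock": time; "qpos": joint angles; "dq": joint speeds; "joint_torque": joint torques, N m; "position": TCP position; "ee_rot": TCP orientation; "wrist_force": force on the tool from outside, world axes, zero at the start; "moment": the same for the moment, N m; "width": finger opening in m; "grip_force": force on a finger pad.
Only numpy, scipy, OpenCV 4.12 (cv2) and the standard library are available. Lean on these libraries where they do the work, as an engineer would, in place of code of your own. Each camera call takes 0.05 s, during which the arm holds its last target. There are 200 camera calls.

## Working session

There is one attempt and no reset: what is moved stays moved. The work goes in short steps, Python scripts to look and compute and a tool call to move; the robot and the scene stay as the last step left them, time stands still between calls to the robot, and variables do not carry over. Pictures are saved under pics/ and viewed, at most 10 in all, crops included, and the job is handed in when it is done.

Besides the shell and the picture viewer there is one more tool, called after ">>>" in YAML: its name, and indented under it one key for each argument. send_rows: Moves the arm, as the interface text tells. Its arguments: {"type":"object","properties":{"targets":{"type":"array","items":{"type":"array","items":{"type":"number"}}},"squeeze":{"type":"number"}},"required":["targets"]}

```bash
mkdir -p pics
cat > h.py <<'E'
import numpy as np, cv2, json
from plant import env
def cap(name,fn):
    c=env.capture(name); cv2.imwrite('pics/'+fn+'.png',cv2.cvtColor(c['img'],cv2.COLOR_RGB2BGR))
    np.savez('pics/'+fn+'.npz',**{k:np.array(c[k]) for k in('mtx','eye','orientation','img')}); return c
E
python3 - <<'E'
from h import *
for n in('scene','top','wrist'):
    c=cap(n,n+'0'); print(n,c['mtx'],c['eye'],c['orientation'])
s=env.observe(); print(s)
E
```

```text
scene [[509.12208729   0.         319.8283551 ]
 [  0.         509.12208729 239.97912945]
 [  0.           0.           1.        ]] [-0.10390477 -0.53553272  1.05686624] [-138.02791416    0.86749064  -51.40127963]
top [[531.20691426   0.         312.96116258]
 [  0.         531.20691426 237.65626043]
 [  0.           0.           1.        ]] [0.33588035 0.02425488 1.26560964] [-169.3964379    -0.48324055  -88.50491897]
wrist [[402.58117118   0.         315.84194166]
 [  0.         402.58117118 242.4022706 ]
 [  0.           0.           1.        ]] [0.25884268 0.6276802  0.37271058] [ 1.63553873e+02 -1.61771134e-01 -1.06368774e+02]
{'clock': 0.15, 'qpos': array([ 9.01325447e+01,  2.05824514e+01,  6.45734085e-01, -1.47500383e-02,
       -7.01361047e+01, -1.65067482e+01]), 'dq': array([-0.10848023, -0.06259345,  0.17186345,  0.01511224, -0.00984383,
        0.00765088]), 'joint_torque': array([-2.24375821e-03, -5.83876419e+01,  2.93655860e+01,  6.94025919e+00,
       -4.21645091e-03, -9.83235466e-07]), 'position': array([0.19021278, 0.64726228, 0.23057284]), 'ee_rot': array([ 1.79926239e+02, -7.39635917e-03, -1.63792194e+01]), 'wrist_force': array([ 0.11583436,  0.31477489, -0.06531743]), 'moment': array([ 0.01612111, -0.0017457 ,  0.03761173]), 'grip_force': 0.0, 'width': 0.08535711388765951}
```

View pics/scene0.png

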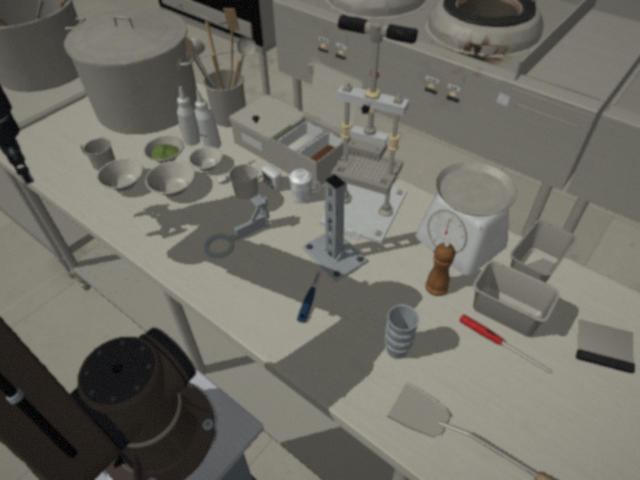

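View pics/top0.png

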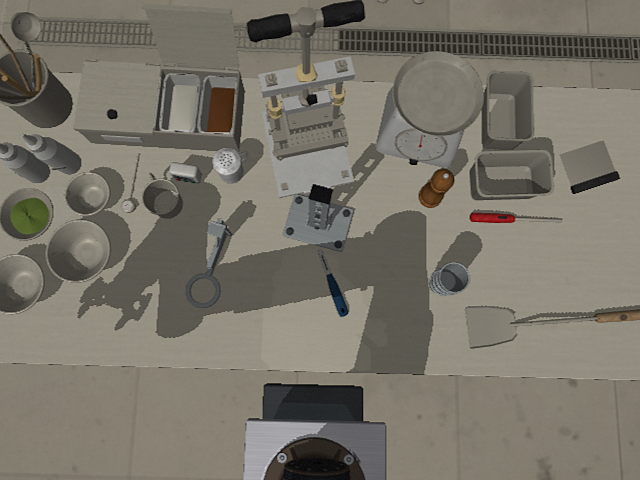

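The scene view shows the cup arm at (240,230), post at (336,225), stack at (400,330) and mill at (440,270). In the top view the arm's ring is at (203,290), its plate at (218,230), the post at (320,205), the stack at (452,278) and the peeler at (335,285). Next I'll zoom in on these.

Run:
```python
import cv2,numpy as np
t=cv2.imread('pics/top0.png');s=cv2.imread('pics/scene0.png')
def z(im,x0,y0,w,h,k): return cv2.resize(im[y0:y0+h,x0:x0+w],(w*k,h*k),interpolation=cv2.INTER_CUBIC)
C=np.zeros((600,800,3),np.uint8)
a=z(t,170,180,200,150,4) ;C[:600,:800]=a
cv2.imwrite('pics/z1.png',C)
C=np.zeros((600,800,3),np.uint8)
C[:500,:800]=z(s,195,165,200,125,4)
cv2.imwrite('pics/z2.png',C)
```

```text
(no output)
```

View pics/z1.png

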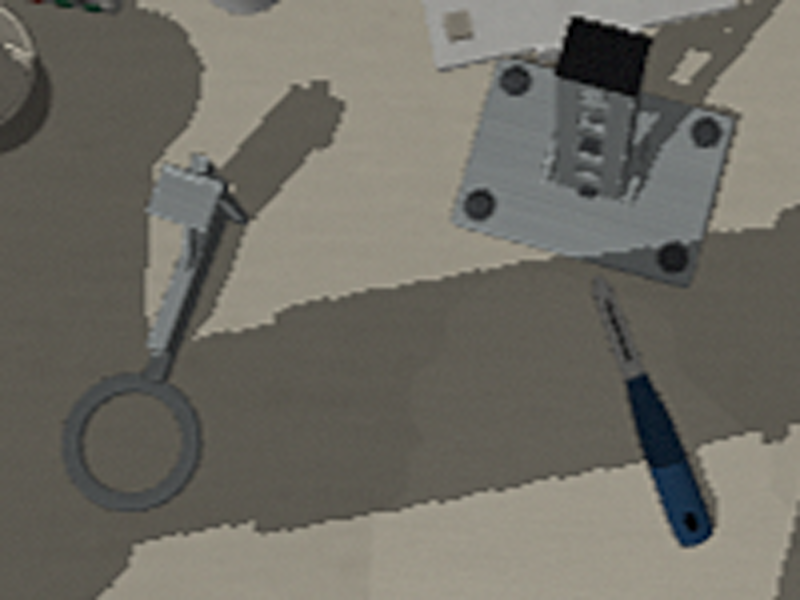

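View pics/z2.png

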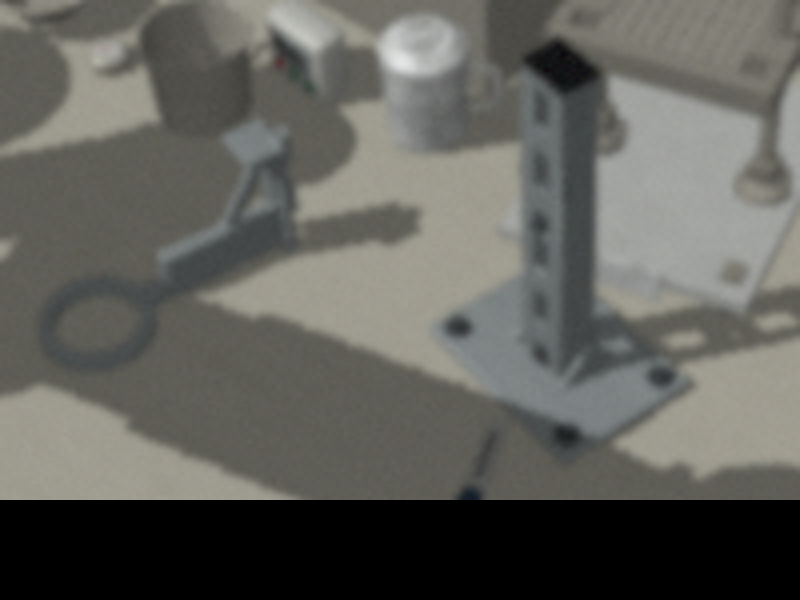

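The zooms show the foot plate's corners, the black post cap, the ring (centre at (132,442) in the top crop) and the tab (187,195). Now I'll turn these into positions.

```bash
cat >> h.py <<'E'
from scipy.spatial.transform import Rotation as Rt
def load(fn):
    d=np.load('pics/'+fn+'.npz'); return dict(mtx=d['mtx'],eye=d['eye'],orientation=d['orientation'],img=d['img'])
def ray(c,uv):
    d=np.linalg.inv(c['mtx'])@np.array([uv[0],uv[1],1.0]); return Rt.from_euler('xyz',c['orientation'],degrees=True).apply(d)
def onz(c,uv,z):
    d=ray(c,uv); return c['eye']+d*(z-c['eye'][2])/d[2]
def tri(c1,u1,c2,u2):
    d1,d2=ray(c1,u1),ray(c2,u2); A=np.c_[d1,-d2]; s=np.linalg.lstsq(A,c2['eye']-c1['eye'],rcond=None)[0]
    p,q=c1['eye']+s[0]*d1,c2['eye']+s[1]*d2; return (p+q)/2,np.linalg.norm(p-q)
def proj(c,p):
    v=c['mtx']@Rt.from_euler('xyz',c['orientation'],degrees=True).inv().apply(np.array(p)-c['eye']); return v[:2]/v[2]
E
python3 - <<'E'
from h import *
np.set_printoptions(precision=4,suppress=True)
t,s=load('top0'),load('scene0')
T=lambda a:(170+(a[0]+.5)/4-.5,180+(a[1]+.5)/4-.5); S=lambda a:(195+(a[0]+.5)/4-.5,165+(a[1]+.5)/4-.5)
fp=np.array([onz(t,T(a),.009) for a in((497,60),(738,117),(690,287),(453,222))]); print('foot',fp, fp.mean(0))
e=np.diff(np.r_[fp,fp[:1]],axis=0); print('edges',np.linalg.norm(e,axis=1),np.degrees(np.arctan2(e[:,1],e[:,0])))
cap_=np.array([onz(t,T(a),.268) for a in((577,15),(650,38),(635,95),(555,72))]); print('cap',cap_,cap_.mean(0))
e=np.diff(np.r_[cap_,cap_[:1]],axis=0); print('edges',np.linalg.norm(e,axis=1),np.degrees(np.arctan2(e[:,1],e[:,0])))
print('captri',tri(t,T((605,55)),s,S((560,69))))
print('ring',tri(t,T((132,442)),s,S((98,323))), onz(t,T((132,442)),.012))
print('tab',tri(t,T((187,195)),s,S((256,140))), onz(t,T((187,195)),.105))
tb=[onz(t,T(a),.105) for a in((163,165),(225,178),(212,230),(148,208))];print(np.array(tb))
print('armend top', onz(t,T((152,352)),.04),onz(t,T((172,355)),.04))
b=cv2.cvtColor(t['img'],cv2.COLOR_RGB2HSV)
# stack rim
g=t['img'][250:310,420:480]; 
a=cv2.resize(cv2.cvtColor(t['img'],cv2.COLOR_RGB2BGR)[250:310,420:480],None,fx=6,fy=6,interpolation=2)
b=cv2.resize(cv2.cvtColor(s['img'],cv2.COLOR_RGB2BGR)[295:365,370:430],None,fx=6,fy=6,interpolation=2)
C=np.zeros((420,720,3),np.uint8);C[:360,:360]=a;C[:420,360:]=b;cv2.imwrite('pics/z3.png',C)
print('tcp proj',proj(t,[.19,.648,.231]))
E
```

```text
foot [[ 0.677   0.0692  0.009 ]
 [ 0.6453 -0.0785  0.009 ]
 [ 0.5398 -0.0509  0.009 ]
 [ 0.5755  0.0924  0.009 ]] [0.6094 0.008  0.009 ]
edges [0.151  0.109  0.1477 0.104 ] [-102.093   165.3753   76.014   -12.8688]
cap [[ 0.6304  0.0217  0.268 ]
 [ 0.6198 -0.014   0.268 ]
 [ 0.5911 -0.0073  0.268 ]
 [ 0.6015  0.0317  0.268 ]] [0.6107 0.008  0.268 ]
edges [0.0373 0.0295 0.0403 0.0306] [-106.474   166.8775   75.0956  -18.9155]
captri (array([0.6126, 0.0075, 0.2608]), np.float64(3.594880390073173e-06))
ring (array([0.4397, 0.2773, 0.0026]), np.float64(0.0023055475369037916)) [0.438  0.2761 0.012 ]
tab (array([0.5697, 0.2352, 0.1035]), np.float64(0.002487517969505398)) [0.5684 0.2357 0.105 ]
[[0.5851 0.2501 0.105 ]
 [0.5787 0.2151 0.105 ]
 [0.549  0.2207 0.105 ]
 [0.5604 0.2569 0.105 ]]
armend top [0.4881 0.2622 0.04  ] [0.4867 0.2506 0.04  ]
tcp proj [-29.0592 407.9801]
```

View pics/z3.png

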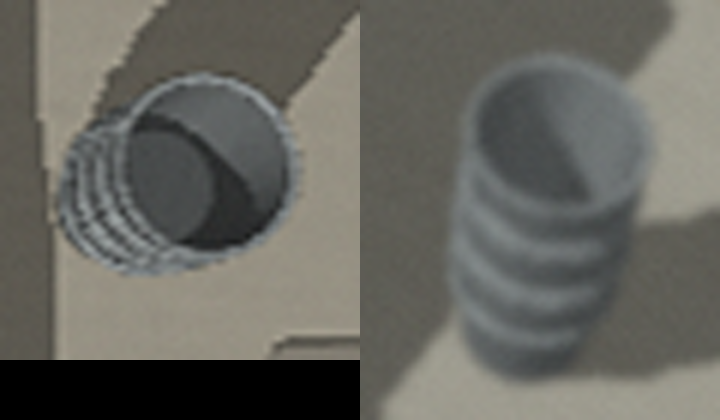

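The stack's top rim is centred at about (455,277) in the top view and (403.5,317) in the scene view. I'll set out towards a spot above the cup arm.

>>> send_rows:
  targets:
    - [0, 0, 0, 29.75, 20.5, 0, 1]
    - [0, 0, 0, 29.75, 20.5, 0, 1]
    - [0, 0, 0, 29.75, 20.5, 0, 1]
    - [0, 0, 0, 29.75, 20.5, 0, 1]
    - [0, 0, 0, 29.75, 20.5, 0, 1]
    - [0, 0, 0, 29.75, 20.5, 0, 1]
    - [0, 0, 0, 29.75, 20.5, 0, 1]
    - [0, 0, 0, 29.75, 20.5, 0, 1]
    - [0, 0, 0, 29.75, 20.5, 0, 1]
    - [0, 0, 0, 29.75, 20.5, 0, 1]
    - [0, 0, 0, 29.75, 20.5, 0, 1]
    - [0, 0, 0, 29.75, 20.5, 0, 1]
    - [0, 0, 0, 29.75, 20.5, 0, 1]
    - [0, 0, 0, 29.75, 20.5, 0, 1]
    - [0, 0, 0.12, 0, 0, 0, 1]
    - [0, 0, 0.12, 0, 0, 0, 1]
    - [0, 0, 0.12, 0, 0, 0, 1]
    - [0, 0, 0.12, 0, 0, 0, 1]
  squeeze: 60

```text
clock: 1.65
position: [0.5091, 0.2542, 0.231]
ee_rot: [180.0, 0.0, -44.3]
wrist_force: [0.0, -0.9, -0.3]
width: 0.0854
grip_force: 0.0
```

Run:
```python
from h import *
s=env.observe();print(s['clock'],s['position'],s['ee_rot'],s['qpos'])
t,c=load('top0'),load('scene0')
print('rim',tri(t,(454.9,277.4),c,(403.5,317.2)),onz(t,(454.9,277.4),.139))
```

```text
1.65 [0.5090923  0.2542297  0.23098771] [ 1.79966468e+02  8.11984923e-03 -4.42774668e+01] [ 4.62284380e+01  1.06534189e+01 -1.29618019e+01 -9.18242750e-03
 -6.64182384e+01 -5.02226441e-01]
rim (array([ 0.4704218 , -0.28643082,  0.13546808]), np.float64(0.002332744359519625)) [ 0.46914409 -0.28461165  0.139     ]
```

>>> send_rows:
  targets:
    - [0, 0, 0.1213, 0, 0, 0, 1]
    - [0, 0, 0.1213, 0, 0, 0, 1]
    - [0, 0, 0.1213, 0, 0, 0, 1]
    - [0, 0, 0.1213, 0, 0, 0, 1]
    - [0, 0, 0.1213, 0, 0, 0, 1]
    - [0, 0, 0.1213, 0, 0, 0, 1]
    - [0, 0, 0.1213, 0, 0, 0, 1]
    - [0, 0, 0.1213, 0, 0, 0, 1]
    - [0, 0, 0.1213, 0, 0, 0, 1]
    - [0, 0, 0.1213, 0, 0, 0, 1]
    - [0, 0, 0.1213, 0, 0, 0, 1]
    - [0, 0, 0.1213, 0, 0, 0, 1]
    - [0, 0, 0.1213, 0, 0, 0, 1]
    - [0, 0, 0.1213, 0, 0, 0, 1]
    - [0, 0, 0.1213, 0, 0, 0, 1]
    - [0, 0, 0.1213, 0, 0, 0, 1]
    - [0, 0, 0.1213, 0, 0, 0, 1]
    - [0, 0, 0.1213, 0, 0, 0, 1]
    - [0, 0, 0.1213, 0, 0, 0, 1]
    - [0, 0, 0.1213, 0, 0, 0, 1]

```text
clock: 3.32
position: [0.5089, 0.2547, 0.2311]
ee_rot: [-180.0, -0.0, 176.8]
wrist_force: [-0.2, 0.4, -0.6]
width: 0.0855
grip_force: 0.0
```

>>> send_rows:
  targets:
    - [0, 0, 0.1213, 0, 0, 0, 1]
    - [0, 0, 0.1213, 0, 0, 0, 1]
    - [0, 0, 0, 0, 0, 0, 1]

```text
clock: 3.57
position: [0.5088, 0.2547, 0.231]
ee_rot: [-180.0, -0.0, 162.9]
wrist_force: [0.4, -0.0, -0.3]
width: 0.085
grip_force: 0.0
```

Run:
```python
from h import *
c=cap('wrist','w1'); s=env.observe(); print(s['clock'],s['position'],s['ee_rot'],s['qpos'],c['eye'],c['orientation'])
im=cv2.imread('pics/w1.png'); cv2.imwrite('pics/w1z.png',cv2.resize(im,(800,600)))
```

```text
3.6167 [0.50886838 0.25472219 0.23109035] [-1.79979185e+02 -1.52327139e-02  1.63335125e+02] [ 4.62851609e+01  1.06457336e+01 -1.29595996e+01 -4.47384633e-03
 -6.64201326e+01 -1.52948243e+02] [0.43974985 0.27644765 0.37332911] [1.63611936e+02 9.76377233e-02 7.29109714e+01]
```

View pics/w1z.png

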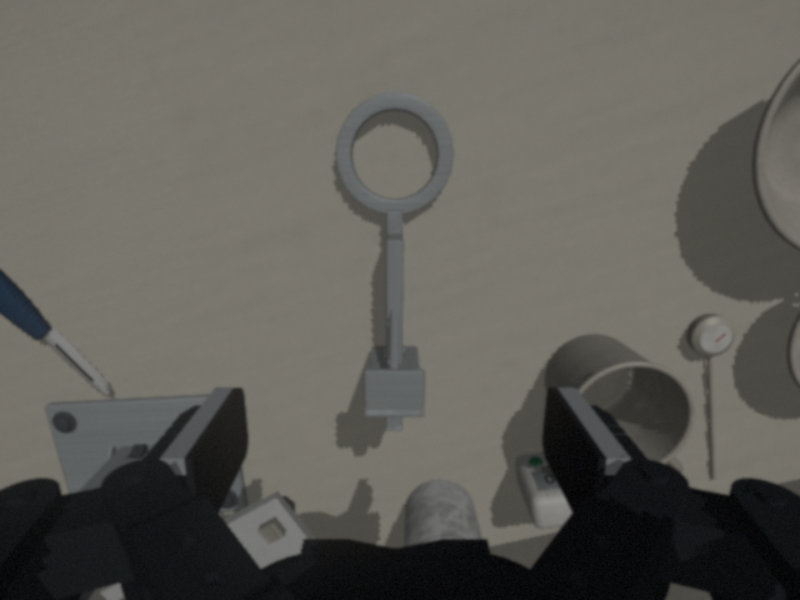

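The wrist view shows the arm centred between the fingers, with the ring at (395,153) and the tab at (395,393). Nothing stands where the fingers will go down.

Run:
```python
from h import *
c,t,sc=load('w1'),load('top0'),load('scene0'); s=env.observe()
R=onz(c,(316,122.4),.012); T=onz(c,(316,314.4),.105)
yaw=np.degrees(np.arctan2(*(T-R)[[1,0]])); u=(T-R)[:2]/np.linalg.norm((T-R)[:2])
O=R[:2]+u*.15; g=O-u*.08
print('ring',R,'tab',T,np.linalg.norm((T-R)[:2]),'yaw',yaw,'origin',O,'grip',g)
print('beam',onz(c,(395/1.25,240/1.25),.04),onz(c,(395/1.25,340/1.25),.04))
Tt=lambda a:(170+(a[0]+.5)/4-.5,180+(a[1]+.5)/4-.5)
print('tab height',tri(c,(316,314.4),t,Tt((187,195))),'ring',tri(c,(316,122.4),t,Tt((132,442))))
Rm=Rt.from_euler('xyz',s['ee_rot'],degrees=True); 
print('tool delta mm',1e3*Rm.inv().apply(np.r_[g,.0]-s['position']), 'yaw err',yaw+180-s['ee_rot'][2])
```

```text
ring [0.43834107 0.2763788  0.012     ] tab [0.56768159 0.23676041 0.105     ] 0.13527226613970952 yaw -17.030392663751154 origin [0.5817635  0.23244696] grip [0.50527154 0.25587728]
beam [0.49152174 0.26007477 0.04      ] [0.55933733 0.23923441 0.04      ]
tab height (array([0.56907123, 0.23627532, 0.10197004]), np.float64(0.0001271350525896788)) ring (array([0.43824488, 0.27641634, 0.01021355]), np.float64(0.00019386000898503233))
tool delta mm [3.71557625e+00 1.59052687e-01 2.31091299e+02] yaw err -0.36551740226684615
```

>>> send_rows:
  targets:
    - [0, 0, 0.006, 3.7, 0.2, 35, 1]
    - [0, 0, 0, 0, 0, 35, 1]
    - [0, 0, 0, 0, 0, 35, 1]
    - [0, 0, 0, 0, 0, 35, 1]
    - [0, 0, 0, 0, 0, 35, 1]
    - [0, 0, 0, 0, 0, 30, 1]
    - [0, 0, 0, 0, 0, 12, 1]
    - [0, 0, 0, 0, 0, 6, 1]
    - [0, 0, 0, 0, 0, 0, 0]
    - [0, 0, 0, 0, 0, 0, 0]
    - [0, 0, 0, 0, 0, 0, 0]
    - [0, 0, 0, 0, 0, 0, 0]
    - [0, 0, 0, 0, 0, 0, 0]
    - [0, 0, 0, 0, 0, 0, 0]
  squeeze: 70

```text
clock: 4.78
position: [0.5057, 0.2562, 0.0092]
ee_rot: [179.9, 0.0, 162.9]
wrist_force: [-1.4, -2.2, -0.2]
width: 0.0122
grip_force: 0.2
```

>>> send_rows:
  targets:
    - [0, 0, 0, 0, 0, 0, 0]
    - [0, 0, 0, 0, 0, 0, 0]
    - [0, 0, 0, 0, 0, -5, 0]
    - [0, 0, 0, 0, 0, -15, 0]
    - [0, 0, 0, 0, 0, -25, 0]
    - [0, 0, 0, 0, 0, -30, 0]
    - [0, 0, 0, 0, 0, -30, 0]
    - [0, 0, 0, 0, 0, -25, 0]
    - [0, 0, 0, 0, 0, -15, 0]
    - [0, 0, 0, 0, 0, -8, 0]
    - [0, 0, 0, 0, 0, 0, 0]

```text
clock: 5.7
position: [0.5059, 0.2565, 0.1631]
ee_rot: [179.8, 0.1, 162.9]
wrist_force: [0.1, -0.4, -3.4]
width: 0.0109
grip_force: 68.4
```

Run:
```python
from h import *
np.set_printoptions(precision=4,suppress=True)
t,s=load('top0'),load('scene0')
T=lambda a:(170+(a[0]+.5)/4-.5,180+(a[1]+.5)/4-.5); S=lambda a:(195+(a[0]+.5)/4-.5,165+(a[1]+.5)/4-.5)
# bolts (z~9..14) in the top view by dark blobs; cap by black mask
g=cv2.cvtColor(t['img'],cv2.COLOR_RGB2GRAY); m=(g<45).astype(np.uint8); 
n,l,st,ce=cv2.connectedComponentsWithStats(m[180:260,280:370])
for i in range(1,n):
    if st[i,4]>8:
        print(st[i],ce[i]+[280,180],onz(t,ce[i]+[280,180],.012))
        if st[i,4]>100:
            cn=cv2.findContours((l==i).astype(np.uint8),0,2)[0][0]; r=cv2.minAreaRect(cn); b=cv2.boxPoints(r)+[280,180]
            P=np.array([onz(t,q,.268) for q in b]); print('cap',r,P,P.mean(0)); e=np.diff(P,axis=0); print(np.linalg.norm(e,axis=1),np.degrees(np.arctan2(e[:,1],e[:,0])))
fs=[onz(s,S(a),.009) for a in((433,328),(575,460),(692,382))]; print('foot scene',fs)
e=np.diff(np.array(fs),axis=0); print(np.linalg.norm(e,axis=1),np.degrees(np.arctan2(e[:,1],e[:,0])))
```

```text
[ 29   5  24  19 312] [320.4679 194.0321] [0.6795 0.0043 0.012 ]
cap ((40.382354736328125, 13.970589637756348), (21.10059928894043, 15.279744148254395), 14.03624439239502) [[ 0.5991  0.0318  0.268 ]
 [ 0.629   0.0254  0.268 ]
 [ 0.6198 -0.0147  0.268 ]
 [ 0.59   -0.0081  0.268 ]] [0.6095 0.0086 0.268 ]
[0.0306 0.0411 0.0306] [ -12.0338 -102.904   167.5545]
[64 30  6  7 16] [346.75 212.5 ] [ 0.6351 -0.0604  0.012 ]
[ 7 48  6  7 17] [290.0588 230.5294] [0.5867 0.0754 0.012 ]
[55 61  7  7 42] [337.9286 244.0952] [ 0.5567 -0.0404  0.012 ]
foot scene [array([0.5753, 0.0864, 0.009 ]), array([ 0.5446, -0.0589,  0.009 ]), array([ 0.6447, -0.0809,  0.009 ])]
[0.1485 0.1024] [-101.9461  -12.391 ]
```

>>> send_rows:
  targets:
    - [0, 0, -0.033, 0, 0, 0, 0]
    - [0, 0, -0.033, 0, 0, 0, 0]
    - [0, 0, 0, -1.2, -14, 0, 0]
    - [0, 0, 0, -2.3, -27, 0, 0]
    - [0, 0, 0, -2.3, -27, 0, 0]
    - [0, 0, 0, -2.3, -27, 0, 0]
    - [0, 0, 0, -2.3, -27, 0, 0]
    - [0, 0, 0, -2.3, -27, 0, 0]
    - [0, 0, 0, -2.3, -27, 0, 0]
    - [0, 0, 0, -2.3, -27, 0, 0]
    - [0, 0, 0, -1.2, -15, 0, 0]
    - [0, 0, 0, 0, 0, 0, 0]
    - [0, 0, 0, 0, 0, 0, 0]

```text
clock: 6.78
position: [0.4721, 0.0384, 0.1602]
ee_rot: [-179.9, -0.1, 166.5]
wrist_force: [0.9, 0.7, -2.5]
width: 0.011
grip_force: 68.6
```

Run:
```python
from h import *
s=env.observe(); print(s['clock'],s['position'],s['ee_rot'])
cap('top','t1');cap('scene','s1')
t=cv2.imread('pics/t1.png');s=cv2.imread('pics/s1.png')
z=lambda im,x0,y0,w,h,k: cv2.resize(im[y0:y0+h,x0:x0+w],(w*k,h*k),interpolation=cv2.INTER_CUBIC)
C=np.zeros((600,800,3),np.uint8); C[:600,:400]=z(t,260,170,80,120,5); C[:600,400:]=z(s,285,160,80,120,5); cv2.imwrite('pics/z4.png',C)
```

```text
6.7833 [0.47213274 0.03838179 0.16020089] [-1.79941562e+02 -9.87736503e-02  1.66525414e+02]
```

View pics/z4.png

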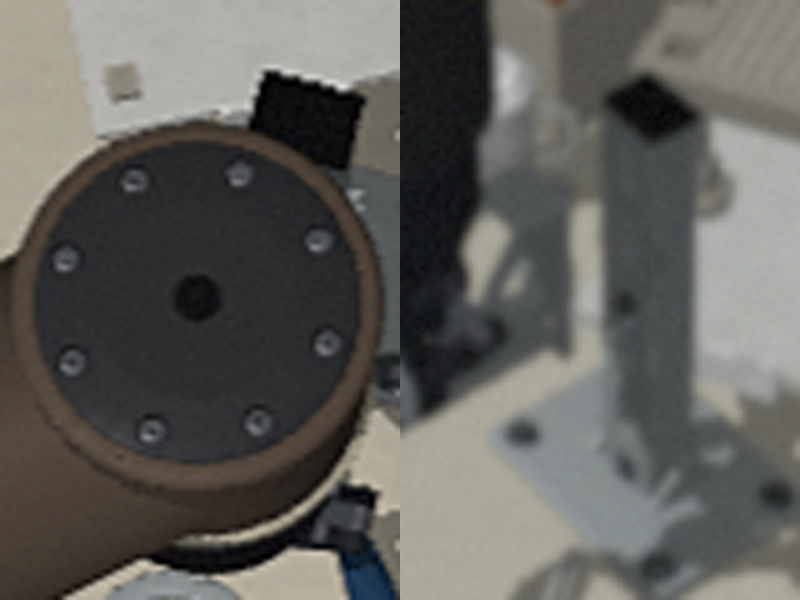

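The hand hides the cup arm from both fixed cameras: the top view shows only the wrist and the post cap at (305,120). I'll use the wrist camera instead.

Run:
```python
from h import *
c=cap('wrist','w2'); 
im=cv2.imread('pics/w2.png'); cv2.imwrite('pics/w2z.png',cv2.convertScaleAbs(cv2.resize(im,(800,600),interpolation=2),alpha=1.5,beta=10))
O=np.array([.610,.008]);a=np.radians(-13.3);u=np.array([np.cos(a),np.sin(a)]);v=np.array([-u[1],u[0]])
P=lambda x,y,z: np.r_[O+u*x/1e3+v*y/1e3,z/1e3]
for p in((-15,20,268),(-15,-20,268),(15,0,268),(-15,0,222),(-75,75,9)): print(p,proj(c,P(*p))*1.25)
```

```text
(-15, 20, 268) [ 510.1800029  1319.79179924]
(-15, -20, 268) [ 284.57331281 1318.93148713]
(15, 0, 268) [ 397.26604146 1379.82263429]
(-15, 0, 222) [396.81887137 934.1155392 ]
(-75, 75, 9) [513.86197356 380.98356829]
```

View pics/w2z.png

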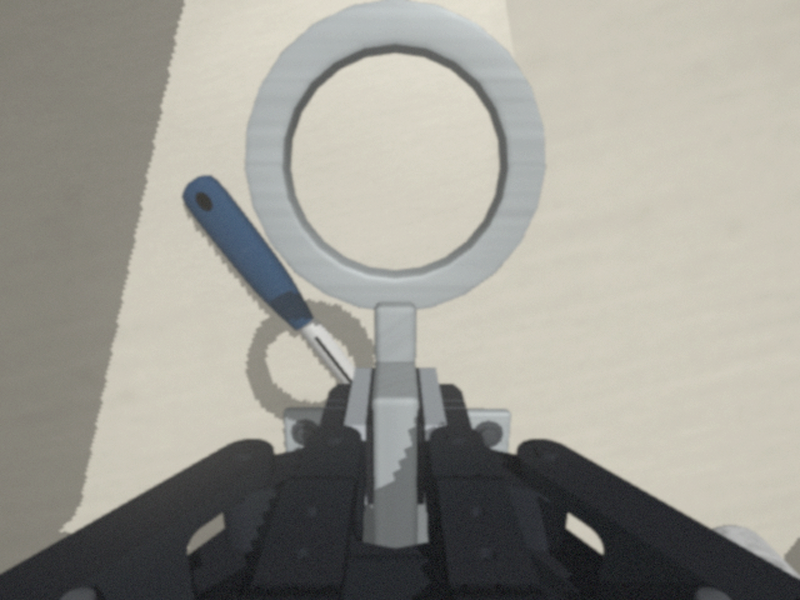

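The wrist view shows the ring at (395,155) and the foot plate's front edge level, from (285,409) to (510,409). So the yaw matches and the centre lines agree to about 2 px.

Run:
```python
from h import *
c=load('w2'); s=env.observe()
k=lambda u,v:((u+.5)/1.25-.5,(v+.5)/1.25-.5)
Rm=Rt.from_euler('xyz',s['ee_rot'],degrees=True); tool=lambda p:1e3*Rm.inv().apply(p-s['position'])
a,b=onz(c,k(285,409),.009),onz(c,k(510,409),.009); m=(a+b)/2; d=b-a
nrm=np.array([d[1],-d[0]])/np.linalg.norm(d[:2]); 
print('corners',a,b,np.linalg.norm(d),'yaw from edge',np.degrees(np.arctan2(d[1],d[0])),'origin',m[:2]+.055*nrm,m[:2]-.055*nrm)
for z in(.155,.163): print('ring tool',tool(onz(c,k(395.5,155),z)))
print('foot edge tool',tool(a),tool(b),tool(m), 'bolts',tool(onz(c,k(303,432),.012)),tool(onz(c,k(489,433),.012)))
O=np.array([.610,.008,.009]); print('post origin tool',tool(O))
```

```text
corners [ 0.5396036  -0.04958612  0.009     ] [0.57318125 0.0924448  0.009     ] 0.1459460244529296 yaw from edge 76.69886579771396 origin [0.60991701 0.00877555] [0.50286784 0.03408314]
ring tool [72.54452221  0.11230447  5.78817568]
ring tool [72.54274975  0.11479272 -2.2118301 ]
foot edge tool [-85.52108567 -71.65821972 151.70604468] [-85.43262405  74.28775982 151.63334641] [-85.47685486   1.31477005 151.66969555] bolts [-100.54676227  -60.22164597  148.68912711] [-101.19420602   60.96616928  148.62822327]
post origin tool [-140.7364661     0.61259618  151.62880255]
```

>>> send_rows:
  targets:
    - [0, 0, 0, -10, 0.7, 1, 0]
    - [0, 0, 0, -12, 0, 0, 0]
    - [0, 0, 0, -6, 0, 0, 0]
    - [0, 0, 0, -3, 0, 0, 0]
    - [0, 0, 0, 0, 0, 0, 0]

```text
clock: 7.35
position: [0.5043, 0.0332, 0.1598]
ee_rot: [-180.0, -0.0, 166.6]
wrist_force: [0.3, 0.7, -3.4]
width: 0.0109
grip_force: 68.6
```

>>> send_rows:
  targets:
    - [0, 0, 0, -2, 0, 0, 0]
    - [0, 0, 0, -2, 0, 0, 0]
    - [0, 0, 0, -1.5, 0, 0, 0]
    - [0, 0, 0, -1.5, 0, 0, 0]
    - [0, 0, 0, 0, 0, 0, 0]

```text
clock: 7.77
position: [0.5105, 0.0316, 0.1604]
ee_rot: [180.0, 0.0, 166.7]
wrist_force: [0.1, -0.5, -3.5]
width: 0.0109
grip_force: 68.6
```

>>> send_rows:
  targets:
    - [0, 0, 0, -1.5, 0, 0, 0]
    - [0, 0, 0, -1.5, 0, 0, 0]
    - [0, 0, 0, -1, 0, 0, 0]
    - [0, 0, 0, 0, 0, 0, 0]

```text
clock: 8.1
position: [0.5145, 0.0307, 0.1603]
ee_rot: [180.0, 0.0, 166.7]
wrist_force: [0.2, 0.8, -2.7]
width: 0.0111
grip_force: 68.6
```

>>> send_rows:
  targets:
    - [0, 0, 0, -1, 0, 0, 0]
    - [0, 0, 0, -1, 0, 0, 0]
    - [0, 0, 0, 0, 0, 0, 0]

```text
clock: 8.35
position: [0.5164, 0.0302, 0.1603]
ee_rot: [180.0, 0.0, 166.7]
wrist_force: [0.7, -0.1, -2.8]
width: 0.0112
grip_force: 68.6
```

>>> send_rows:
  targets:
    - [0, 0, 0, -1, 0, 0, 0]
    - [0, 0, 0, 0, 0, 0, 0]

```text
clock: 8.52
position: [0.5173, 0.0299, 0.1603]
ee_rot: [-180.0, 0.0, 166.7]
wrist_force: [-0.2, 1.0, -3.8]
width: 0.011
grip_force: 68.6
```

>>> send_rows:
  targets:
    - [0, 0, 0, -1, 0, 0, 0]
    - [0, 0, 0, 0, 0, 0, 0]

```text
clock: 8.68
position: [0.5183, 0.0298, 0.1603]
ee_rot: [180.0, 0.0, 166.7]
wrist_force: [0.3, 0.4, -4.0]
width: 0.0111
grip_force: 68.6
```

>>> send_rows:
  targets:
    - [0, 0, 0, -1, 0, 0, 0]
    - [0, 0, 0, 0, 0, 0, 0]

```text
clock: 8.85
position: [0.5185, 0.0295, 0.16]
ee_rot: [-180.0, -0.1, 166.7]
wrist_force: [-4.0, 2.0, -2.9]
width: 0.0109
grip_force: 68.9
```

>>> send_rows:
  targets:
    - [0, 0, 0, -1, 0, 0, 0]
    - [0, 0, 0, 0, 0, 0, 0]

```text
clock: 9.02
position: [0.5185, 0.0295, 0.1599]
ee_rot: [-180.0, -0.2, 166.6]
wrist_force: [-8.3, 3.4, -0.6]
width: 0.0108
grip_force: 69.2
```

Light contact (8 N) came where the plate should meet the face. I'll ease off and slide down.

>>> send_rows:
  targets:
    - [0, 0, 0, 1.2, 0, 0, 0]
    - [0, 0, 0, 0, 0, 2, 0]
    - [0, 0, 0, 0, 0, 2, 0]
    - [0, 0, 0, 0, 0, 0, 0]

```text
clock: 9.35
position: [0.5185, 0.0295, 0.1562]
ee_rot: [-180.0, -0.0, 166.7]
wrist_force: [-4.4, 2.1, -1.2]
width: 0.0108
grip_force: 69.1
```

>>> send_rows:
  targets:
    - [0, 0, 0, 0, 0, 1, 0]
    - [0, 0, 0, 0, 0, 1, 0]
    - [0, 0, 0, 0, 0, 0, 0]

```text
clock: 9.6
position: [0.5185, 0.0295, 0.1546]
ee_rot: [-180.0, -0.0, 166.7]
wrist_force: [-6.6, 1.1, 2.8]
width: 0.0109
grip_force: 69.7
```

>>> send_rows:
  targets:
    - [0, 0, 0, 0, 0, 1, 0]
    - [0, 0, 0, 0, 0, 1, 0]
    - [0, 0, 0, 0, 0, 0, 0]

```text
clock: 9.85
position: [0.5185, 0.0295, 0.1528]
ee_rot: [-180.0, -0.0, 166.7]
wrist_force: [-8.3, 2.2, 6.3]
width: 0.0112
grip_force: 70.1
```

>>> send_rows:
  targets:
    - [0, 0, 0, 0, 0, 1, 0]
    - [0, 0, 0, 0, 0, 1, 0]
    - [0, 0, 0, 0, 0, 0, 0]

```text
clock: 10.1
position: [0.5185, 0.0295, 0.1509]
ee_rot: [-180.0, -0.0, 166.7]
wrist_force: [-8.1, 2.2, 5.6]
width: 0.0109
grip_force: 70.0
```

>>> send_rows:
  targets:
    - [0, 0, 0, 0, 0, 1, 0]
    - [0, 0, 0, 0, 0, 1, 0]
    - [0, 0, 0, 0, 0, 1, 0]
    - [0, 0, 0, 0, 0, 1, 0]
    - [0, 0, 0, 0, 0, 0, 0]

```text
clock: 10.52
position: [0.5182, 0.0297, 0.148]
ee_rot: [180.0, -0.0, 166.7]
wrist_force: [-15.4, 5.0, 17.7]
width: 0.0112
grip_force: 72.5
```

>>> send_rows:
  targets:
    - [0, 0, 0, 0, 0, 1, 0]
    - [0, 0, 0, 0, 0, 1, 0]
    - [0, 0, 0, 0, 0, 1, 0]
    - [0, 0, 0, 0, 0, 0, 0]

```text
clock: 10.85
position: [0.5184, 0.0297, 0.1474]
ee_rot: [180.0, 0.1, 166.7]
wrist_force: [-25.9, 6.3, 39.5]
width: 0.0109
grip_force: 75.8
```

It holds at about 40 N some 7 mm above home, so the offset push is binding in the catch region. The lips are behind the sheet, so I'll relieve the load, let go and press on the tab.

>>> send_rows:
  targets:
    - [0, 0, 0, 0, 0, -2, 0]
    - [0, 0, 0, 0, 0, -2, 0]
    - [0, 0, 0, 0, 0, 0, 0]

```text
clock: 11.1
position: [0.5182, 0.0295, 0.1483]
ee_rot: [180.0, -0.0, 166.7]
wrist_force: [-11.1, 3.8, 11.0]
width: 0.0111
grip_force: 71.1
```

>>> send_rows:
  targets:
    - [0, 0, 0, 0, 0, 0, 0.3]
    - [0, 0, 0, 0, 0, 0, 0.6]
    - [0, 0, 0, 0, 0, 0, 0.6]
    - [0, 0, 0, 0, 0, 0, 0.6]

```text
clock: 11.43
position: [0.5195, 0.0296, 0.1474]
ee_rot: [180.0, 0.1, 166.7]
wrist_force: [0.0, 0.1, 0.0]
width: 0.0515
grip_force: 0.0
```

>>> send_rows:
  targets:
    - [0, 0, 0, 0, 0, -15, 0.6]
    - [0, 0, 0, 0, 0, -30, 0.6]
    - [0, 0, 0, 0, 0, -35, 0.6]
    - [0, 0, 0, 0, 0, -30, 0.3]
    - [0, 0, 0, 0, 0, -18, 0]
    - [0, 0, 0, -15, 0, 0, 0]
    - [0, 0, 0, -20, 0, 0, 0]
    - [0, 0, 0, -15, 0, 0, 0]
    - [0, 0, 0, -9, 0, 0, 0]
    - [0, 0, 0, 0, 0, 0, 0]

```text
clock: 12.27
position: [0.5776, 0.0155, 0.2744]
ee_rot: [-179.9, -0.0, 166.6]
wrist_force: [-0.3, -0.4, -0.2]
width: 0.0001
grip_force: 0.0
```

Run:
```python
from h import *
s=env.observe(); print(s['position'],s['ee_rot'],s['width'])
c=cap('wrist','w3'); 
u,v=np.array([np.cos(np.radians(-13.3)),np.sin(np.radians(-13.3))]),None
im=cv2.imread('pics/w3.png'); cv2.imwrite('pics/w3z.png',cv2.convertScaleAbs(cv2.resize(im,(800,600),interpolation=2),alpha=1.5,beta=10))
```

```text
[0.57761694 0.01554389 0.27444392] [-1.79949836e+02 -3.93676062e-02  1.66610878e+02] 0.00010095584610306538
```

View pics/w3z.png

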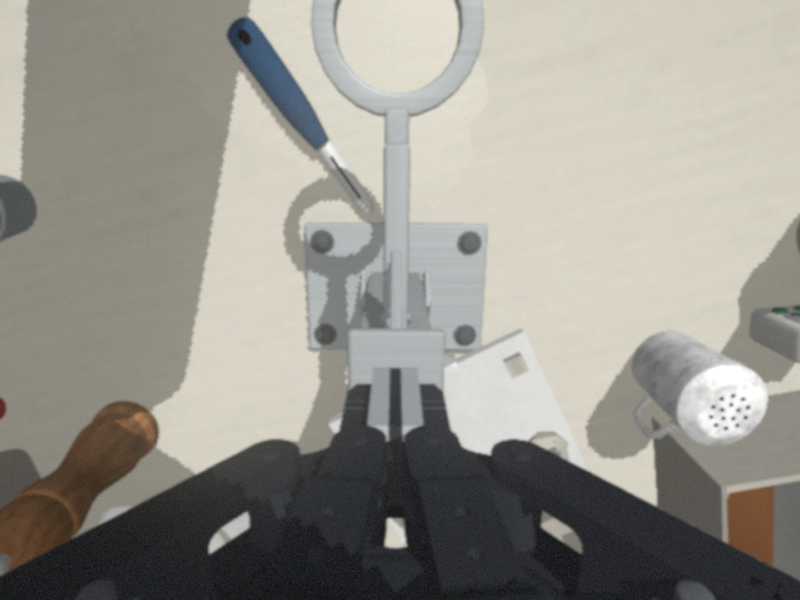

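The arm hangs square on the post with the tab centred under the closed fingers at (396,345). Now I'll press it gently.

>>> send_rows:
  targets:
    - [0, 0, 0, 0, 0, 14, 0]
    - [0, 0, 0, 0, 0, 10, 0]
    - [0, 0, 0, 0, 0, 4, 0]
    - [0, 0, 0, 0, 0, 2, 0]
    - [0, 0, 0, 0, 0, 0, 0]

```text
clock: 12.73
position: [0.5759, 0.016, 0.245]
ee_rot: [-180.0, -0.0, 166.7]
wrist_force: [0.0, -0.1, -0.7]
width: 0.0005
grip_force: 0.0
```

>>> send_rows:
  targets:
    - [0, 0, 0, 0, 0, 1.5, 0]
    - [0, 0, 0, 0, 0, 1.5, 0]
    - [0, 0, 0, 0, 0, 0, 0]

```text
clock: 12.98
position: [0.5763, 0.016, 0.2422]
ee_rot: [180.0, -0.0, 166.7]
wrist_force: [-0.2, 0.5, -0.1]
width: 0.0003
grip_force: 0.0
```

>>> send_rows:
  targets:
    - [0, 0, 0, 0, 0, 1.2, 0]
    - [0, 0, 0, 0, 0, 1.2, 0]
    - [0, 0, 0, 0, 0, 0, 0]

```text
clock: 13.23
position: [0.5764, 0.016, 0.2399]
ee_rot: [180.0, 0.0, 166.7]
wrist_force: [-0.3, 1.0, 0.1]
width: 0.0
grip_force: 0.0
```

>>> send_rows:
  targets:
    - [0, 0, 0, 0, 0, 1, 0]
    - [0, 0, 0, 0, 0, 1, 0]
    - [0, 0, 0, 0, 0, 0, 0]

```text
clock: 13.48
position: [0.5764, 0.016, 0.238]
ee_rot: [180.0, 0.0, 166.7]
wrist_force: [-1.0, 0.2, 2.3]
width: -0.0002
grip_force: 0.9
```

>>> send_rows:
  targets:
    - [0, 0, 0, 0, 0, 1, 0]
    - [0, 0, 0, 0, 0, 0, 0]

```text
clock: 13.65
position: [0.5764, 0.016, 0.2369]
ee_rot: [180.0, 0.0, 166.7]
wrist_force: [-0.1, 0.2, 1.8]
width: 0.0004
grip_force: 0.9
```

>>> send_rows:
  targets:
    - [0, 0, 0, 0, 0, 1, 0]
    - [0, 0, 0, 0, 0, 0, 0]

```text
clock: 13.82
position: [0.5761, 0.016, 0.2354]
ee_rot: [-180.0, -0.0, 166.7]
wrist_force: [0.1, 0.5, 0.2]
width: -0.0
grip_force: 0.0
```

>>> send_rows:
  targets:
    - [0, 0, 0, 0, 0, 1, 0]
    - [0, 0, 0, 0, 0, 0, 0]

```text
clock: 13.98
position: [0.5763, 0.0159, 0.2347]
ee_rot: [-180.0, -0.0, 166.7]
wrist_force: [1.2, 0.3, 1.1]
width: -0.0002
grip_force: 0.1
```

>>> send_rows:
  targets:
    - [0, 0, 0, 0, 0, 1, 0]
    - [0, 0, 0, 0, 0, 0, 0]

```text
clock: 14.15
position: [0.5763, 0.0159, 0.2346]
ee_rot: [180.0, 0.0, 166.7]
wrist_force: [-2.3, 0.8, 4.8]
width: -0.0001
grip_force: 2.9
```

>>> send_rows:
  targets:
    - [0, 0, 0, 0, 0, 1, 0]
    - [0, 0, 0, 0, 0, 0, 0]

```text
clock: 14.32
position: [0.5764, 0.0159, 0.2344]
ee_rot: [180.0, 0.1, 166.7]
wrist_force: [-5.1, 0.5, 10.8]
width: -0.0001
grip_force: 5.7
```

>>> send_rows:
  targets:
    - [0, 0, 0, 0, 0, 1, 0]
    - [0, 0, 0, 0, 0, 0, 0]

```text
clock: 14.48
position: [0.5764, 0.0159, 0.2344]
ee_rot: [180.0, 0.1, 166.7]
wrist_force: [-7.8, 1.9, 16.3]
width: -0.0002
grip_force: 8.5
```

>>> send_rows:
  targets:
    - [0, 0, 0, 0, 0, 1.5, 0]
    - [0, 0, 0, 0, 0, 1.5, 0]
    - [0, 0, 0, 0, 0, 1.5, 0]
    - [0, 0, 0, 0, 0, 0, 0]

```text
clock: 14.82
position: [0.5766, 0.0159, 0.234]
ee_rot: [179.9, 0.3, 166.8]
wrist_force: [-20.0, 4.6, 41.9]
width: 0.0001
grip_force: 21.2
```

It stops hard at 42 N with the tab at z = 0.234, where home puts it at 0.235, so the arm is home. On to the cup stack.

>>> send_rows:
  targets:
    - [0, 0, 0, 0, 0, -10, 0]
    - [0, 0, 0, 0, 0, -30, 0]
    - [0, 0, 0, 0, 0, -35, 0]
    - [0, 0, 0, 4, -20, 0, 0.5]
    - [0, 0, 0, 4, -35, 0, 1]
    - [0, 0, 0, 4, -35, 0, 1]
    - [0, 0, 0, 4, -35, 0, 1]
    - [0, 0, 0, 4, -35, 0, 1]
    - [0, 0, 0, 4, -35, 0, 1]
    - [0, 0, 0, 4, -35, 0, 1]
    - [0, 0, 0, 4, -35, 0, 1]
    - [0, 0, 0, 2, -35, 0, 1]
    - [0, 0, 0, 0, -17, 0, 1]
    - [0, 0, 0, 0, 0, 0, 1]
    - [0, 0, 0, 0, 0, 0, 1]

```text
clock: 16.07
position: [0.4696, -0.2855, 0.3019]
ee_rot: [180.0, -0.0, 166.5]
wrist_force: [-0.1, -0.5, -0.7]
width: 0.085
grip_force: 0.0
```

Run:
```python
from h import *
c=cap('wrist','w4'); s=env.observe(); print(s['clock'],s['position'],s['ee_rot'])
P=proj(c,[.4698,-.2855,.139]); r=402.6*.033/np.linalg.norm(c['eye']-[.4698,-.2855,.139]); print('pred',P,r)
g=cv2.medianBlur(cv2.cvtColor(c['img'],cv2.COLOR_RGB2GRAY),3)
print(cv2.HoughCircles(g,cv2.HOUGH_GRADIENT_ALT,1.5,20,param1=100,param2=.7,minRadius=40,maxRadius=110))
e=cv2.Canny(g,40,100); cn=cv2.findContours(e,cv2.RETR_LIST,cv2.CHAIN_APPROX_NONE)[0]
for k in cn:
    if len(k)>150:
        f=cv2.fitEllipse(k); print(len(k),[np.round(a,1) for a in f])
```

```text
16.1167 [ 0.46990317 -0.28480546  0.30207932] [ 1.79987391e+02 -2.54124748e-02  1.66593257e+02]
pred [315.83659606 221.33187651] 42.34493215523063
[[[318.      225.       43.37051]]]
190 [array([247.2, 348.6]), array([ 20.7, 105. ]), np.float64(78.9)]
195 [array([247.3, 348.6]), array([ 20.7, 106.6]), np.float64(79.0)]
259 [array([481.8, 351.8]), array([ 19.9, 107.3]), np.float64(147.0)]
496 [array([683.7, 341.6]), array([ 79.2, 302.2]), np.float64(78.1)]
678 [array([442.4, 381.7]), array([116. , 168.8]), np.float64(66.7)]
1937 [array([270.9, 375.5]), array([136.8, 249.2]), np.float64(93.3)]
364 [array([537.5, 262. ]), array([22.3, 76.1]), np.float64(9.1)]
215 [array([559.9, 201.8]), array([32.9, 55.5]), np.float64(122.4)]
257 [array([557.4, 205.7]), array([45.4, 56.9]), np.float64(77.4)]
812 [array([-14.1,  54.8]), array([658.2, 740.7]), np.float64(52.1)]
489 [array([ 71.6, 181.7]), array([  8.7, 132.4]), np.float64(70.2)]
422 [array([195.6, 167.7]), array([16.9, 97.5]), np.float64(78.7)]
813 [array([277.1,  79. ]), array([214.5, 718.7]), np.float64(117.0)]
600 [array([ 69.2, 185.1]), array([ 21.4, 170.1]), np.float64(69.1)]
1028 [array([ 654.9, -320. ]), array([111.3, 931. ]), np.float64(0.0)]
200 [array([167. , 100.2]), array([ 16.8, 100.5]), np.float64(58.9)]
204 [array([167.1, 100.1]), array([ 17.9, 100.4]), np.float64(58.9)]
202 [array([536.5, 102.7]), array([ 28.3, 117.1]), np.float64(151.2)]
326 [array([569.6,  69.1]), array([ 95.7, 149.2]), np.float64(19.7)]
728 [array([298.2, 255.7]), array([ 93. , 309.6]), np.float64(1.9)]
408 [array([102.8,  27.8]), array([  1.2, 190.8]), np.float64(74.6)]
```

Run:
```python
from h import *
c,t,sc=load('w4'),load('top0'),load('scene0'); s=env.observe()
print(onz(c,(318,225),.139),tri(c,(318,225),t,(454.9,277.4)),tri(c,(318,225),sc,(403.5,317.2)))
Rm=Rt.from_euler('xyz',s['ee_rot'],degrees=True); print(1e3*Rm.inv().apply(onz(c,(318,225),.139)-s['position']))
```

```text
[ 0.47304997 -0.28454224  0.139     ] (array([ 0.46964638, -0.28331963,  0.14693346]), np.float64(0.0032857929749128506)) (array([ 0.47563889, -0.28518367,  0.12860196]), np.float64(0.0002280534765540289))
[ -3.07234741   0.94978024 163.07819122]
```

>>> send_rows:
  targets:
    - [0, 0, 0, -1.8, 0.9, 30, 1]
    - [0, 0, 0, 0, 0, 38, 1]
    - [0, 0, 0, 0, 0, 38, 1]
    - [0, 0, 0, 0, 0, 38, 1]
    - [0, 0, 0, 0, 0, 25, 1]
    - [0, 0, 0, 0, 0, 14, 1]
    - [0, 0, 0, 0, 0, 8, 1]
    - [0, 0, 0, 0, 0, 0, 1]
  squeeze: 30

```text
clock: 16.78
position: [0.4716, -0.2831, 0.1098]
ee_rot: [180.0, -0.2, 166.7]
wrist_force: [0.0, 0.5, 0.6]
width: 0.0856
grip_force: 0.0
```

>>> send_rows:
  targets:
    - [0, 0, 0, 0, 0, 0, 0.7]
    - [0, 0, 0, 0, 0, 0, 0.5]
    - [0, 0, 0, 0, 0, 0, 0.5]
    - [0, 0, 0, 0, 0, 0, 0.5]
    - [0, 0, 0, 0, 0, 0, 0.5]
    - [0, 0, 0, 0, 0, 0, 0.5]

```text
clock: 17.28
position: [0.4732, -0.2847, 0.1131]
ee_rot: [-180.0, 0.2, 166.7]
wrist_force: [-0.5, -0.4, 6.4]
width: 0.0652
grip_force: 32.7
```

>>> send_rows:
  targets:
    - [0, 0, 0, 0, 0, -3, 0.5]
    - [0, 0, 0, 0, 0, -6, 0.5]
    - [0, 0, 0, 0, 0, -8, 0.5]
    - [0, 0, 0, 0, 0, -10, 0.5]
    - [0, 0, 0, 0, 0, -12, 0.5]
    - [0, 0, 0, 0, 0, 0, 0.5]

```text
clock: 17.78
position: [0.4735, -0.2847, 0.1534]
ee_rot: [-180.0, 0.2, 166.7]
wrist_force: [-0.1, -0.7, -0.3]
width: 0.0649
grip_force: 33.5
```

Run:
```python
from h import *
s=env.observe(); print(s['position'],s['wrist_force'],s['width'])
c=cap('wrist','w5'); cap('scene','s5'); g=cv2.medianBlur(cv2.cvtColor(c['img'],cv2.COLOR_RGB2GRAY),3)
print(cv2.HoughCircles(g,cv2.HOUGH_GRADIENT_ALT,1.5,20,param1=100,param2=.6,minRadius=40,maxRadius=140))
a=load('w4')['img'];
z=lambda im,x0,y0,w,h,k: cv2.resize(cv2.cvtColor(im,cv2.COLOR_RGB2BGR)[y0:y0+h,x0:x0+w],(w*k,h*k),interpolation=2)
C=np.zeros((600,800,3),np.uint8);C[:480,:400]=z(load('s5')['img'],340,240,100,120,4);C[:300,400:]=cv2.resize(cv2.cvtColor(c['img'],4),(400,300));cv2.imwrite('pics/z5.png',C)
```

```text
[ 0.47352337 -0.28469857  0.15343835] [-0.08551327 -0.70447072 -0.30336939] 0.06488776562154397
[[[316.5      339.        99.13987 ]
  [316.5      339.        85.80311 ]
  [313.5      268.5       67.70923 ]
  [313.5      268.5       58.294025]
  [313.5      268.5       43.265842]]]
```

Run:
```python
from h import *
f=[]
for i in range(12): env.capture('wrist'); f.append(env.observe()['wrist_force'])
print(np.mean(f,0),np.std(f,0)/3.4)
c=load('w5'); s=env.observe(); Rm=Rt.from_euler('xyz',s['ee_rot'],degrees=True)
d=ray(c,(316.5,339)); p=c['eye']+d*(.033*402.6/99.1); print('rim in tool by size',1e3*Rm.inv().apply(p-s['position']))
print('rim at 28 above tcp',1e3*Rm.inv().apply(onz(c,(316.5,339),s['position'][2]+.028)-s['position']))
print('foot',1e3*Rm.inv().apply(onz(c,(313.5,268.5),s['position'][2]-.044)-s['position']))
```

```text
[ 0.07493439  0.0044111  -1.06700197] [0.08538372 0.13271712 0.12735365]
rim in tool by size [  2.27100862   0.34531747 -25.85824437]
rim at 28 above tcp [  3.514334     0.34441048 -27.9992389 ]
foot [ 1.3323988  -1.17235422 44.00028734]
```

The load is 1.07 N, so it's one cup held upright. I'll carry it towards the ring and stop short for a look.

>>> send_rows:
  targets:
    - [0, 0, 0, 0, 0, -15, 0.5]
    - [0, 0, 0, 0, 0, -20, 0.5]
    - [0, 0, 0, 0, 0, -20, 0.5]
    - [0, 0, 0, 0, 0, -15, 0.5]
    - [0, 0, 0, 4, 12, 0, 0.5]
    - [0, 0, 0, 8, 26, 0, 0.5]
    - [0, 0, 0, 10, 32, 0, 0.5]
    - [0, 0, 0, 10, 32, 0, 0.5]
    - [0, 0, 0, 10, 32, 0, 0.5]
    - [0, 0, 0, 9, 30, 0, 0.5]
    - [0, 0, 0, 7, 22, 0, 0.5]
    - [0, 0, 0, 3, 10, 0, 0.5]
    - [0, 0, 0, 0, 0, 0, 0.5]
    - [0, 0, 0, 0, 0, 0, 0.5]

```text
clock: 19.65
position: [0.4578, -0.079, 0.2202]
ee_rot: [-180.0, -0.0, 166.8]
wrist_force: [0.5, -0.6, -0.7]
width: 0.0648
grip_force: 33.8
```

Run:
```python
from h import *
c=cap('wrist','w6'); cap('top','t6'); s=env.observe(); print(s['clock'],s['position'],s['ee_rot'])
R=np.array([.4484,.0464,.142]); Rm=Rt.from_euler('xyz',s['ee_rot'],degrees=True)
print('pred ring',proj(c,R),402.6*.041/np.linalg.norm(c['eye']-R),'tool',1e3*Rm.inv().apply(R-s['position']))
g=cv2.medianBlur(cv2.cvtColor(c['img'],cv2.COLOR_RGB2GRAY),3)
h=cv2.HoughCircles(g,cv2.HOUGH_GRADIENT_ALT,1.5,20,param1=100,param2=.6,minRadius=30,maxRadius=140)
for x,y,r in (h[0] if h is not None else []): print(x,y,r,'tool',1e3*Rm.inv().apply(onz(c,(x,y),.142)-s['position']))
t=load('t6'); print('stack pred',proj(t,[.4705,-.285,.107]))
g=cv2.medianBlur(cv2.cvtColor(t['img'],cv2.COLOR_RGB2GRAY),3)[230:330,400:500]
h=cv2.HoughCircles(g,cv2.HOUGH_GRADIENT_ALT,1.5,5,param1=100,param2=.5,minRadius=8,maxRadius=22); print(h)
```

```text
19.75 [ 0.45783083 -0.07991057  0.22013874] [-1.79985143e+02 -2.33456950e-02  1.66643118e+02]
pred ring [533.90442396 189.65133436] 65.21496760990051 tool [ 38.3236166  120.73546472  78.12306081]
313.5 333.0 99.58971 tool [-49.92427738  -0.25564055  78.11847695]
526.5 192.0 71.580154 tool [ 37.01719662 116.86626473  78.1235318 ]
313.5 333.0 87.5984 tool [-49.92427738  -0.25564055  78.11847695]
526.5 192.0 55.039276 tool [ 37.01719662 116.86626473  78.1235318 ]
45.0 321.0 38.846573 tool [ -42.29909986 -163.02765402   78.16379145]
526.5 192.0 47.284225 tool [ 37.01719662 116.86626473  78.1235318 ]
stack pred [451.10632748 278.40093324]
[[[49.5      49.5      15.931498]
  [42.       52.5      14.594656]]]
```

The ring shows at (526,192), which agrees with dead reckoning once its visible side wall is allowed for. The two cups left behind still show at about (449,280) in the top view. Moving over the ring and lowering.

>>> send_rows:
  targets:
    - [0, 0, 0, 4, 13, 0, 0.5]
    - [0, 0, 0, 8, 27, 0, 0.5]
    - [0, 0, 0, 9, 30, 0, 0.5]
    - [0, 0, 0, 8, 28, 0, 0.5]
    - [0, 0, 0, 5.4, 16, 0, 0.5]
    - [0, 0, 0, 2, 7.5, 0, 0.5]
    - [0, 0, 0, 0, 0, 0, 0.5]
    - [0, 0, 0, 0, 0, 10, 0.5]
    - [0, 0, 0, 0, 0, 10, 0.5]
    - [0, 0, 0, 0, 0, 10, 0.5]
    - [0, 0, 0, 0, 0, 5, 0.5]
    - [0, 0, 0, 0, 0, 0, 0.5]

```text
clock: 20.75
position: [0.4496, 0.0461, 0.1835]
ee_rot: [-179.9, -0.1, 166.6]
wrist_force: [-0.1, 0.2, -1.2]
width: 0.0651
grip_force: 33.9
```

Run:
```python
from h import *
c=cap('wrist','w7'); s=env.observe(); print(s['clock'],s['position'],s['ee_rot'],s['wrist_force'],s['moment'])
cv2.imwrite('pics/w7z.png',cv2.convertScaleAbs(cv2.resize(cv2.imread('pics/w7.png'),(800,600),interpolation=2),alpha=1.5,beta=10))
```

```text
20.8 [0.45008214 0.04642099 0.18441191] [-1.79911509e+02 -8.97339661e-02  1.66613478e+02] [ 0.28432531 -1.02565232 -1.11513049] [0.06591663 0.01653862 0.00218312]
```

>>> send_rows:
  targets:
    - [0, 0, 0, 0, 0, 6, 0.5]
    - [0, 0, 0, 0, 0, 6, 0.5]
    - [0, 0, 0, 0, 0, 6, 0.5]
    - [0, 0, 0, 0, 0, 5, 0.5]
    - [0, 0, 0, 0, 0, 4, 0.5]
    - [0, 0, 0, 0, 0, 0, 0.5]

```text
clock: 21.3
position: [0.4506, 0.0472, 0.1578]
ee_rot: [-180.0, -0.0, 166.7]
wrist_force: [1.6, -1.2, -2.2]
width: 0.0652
grip_force: 33.9
```

>>> send_rows:
  targets:
    - [0, 0, 0, 0, 0, 2, 0.5]
    - [0, 0, 0, 0, 0, 2, 0.5]
    - [0, 0, 0, 0, 0, 1, 0.5]
    - [0, 0, 0, 0, 0, 0, 0.5]

```text
clock: 21.63
position: [0.4512, 0.0474, 0.1537]
ee_rot: [180.0, 0.1, 166.7]
wrist_force: [2.2, -0.4, 1.6]
width: 0.065
grip_force: 34.0
```

>>> send_rows:
  targets:
    - [0, 0, 0, -1, 0, 1.5, 0.5]
    - [0, 0, 0, 0, 0, 1.5, 0.5]
    - [0, 0, 0, 0, 0, 0, 0.5]

```text
clock: 21.88
position: [0.4518, 0.047, 0.1504]
ee_rot: [180.0, 0.0, 166.7]
wrist_force: [2.4, -0.7, 2.7]
width: 0.0652
grip_force: 34.0
```

>>> send_rows:
  targets:
    - [0, 0, 0, 0, 0, 1.5, 0.5]
    - [0, 0, 0, 0, 0, 1.5, 0.5]
    - [0, 0, 0, 0, 0, 0, 0.5]

```text
clock: 22.13
position: [0.4522, 0.0471, 0.1477]
ee_rot: [180.0, 0.1, 166.7]
wrist_force: [4.4, -1.4, 4.9]
width: 0.0653
grip_force: 34.2
```

>>> send_rows:
  targets:
    - [0, 0, 0, -1.5, 0, 0, 0.5]
    - [0, 0, 0, 0, 0, 0, 0.5]

```text
clock: 22.3
position: [0.4527, 0.0466, 0.1473]
ee_rot: [-180.0, -0.0, 166.7]
wrist_force: [1.5, -0.4, 5.5]
width: 0.0651
grip_force: 34.2
```

>>> send_rows:
  targets:
    - [0, 0, 0, 0, 0, 1, 0.5]
    - [0, 0, 0, 0, 0, 1, 0.5]
    - [0, 0, 0, 0, 0, 0, 0.5]

```text
clock: 22.55
position: [0.453, 0.0467, 0.1459]
ee_rot: [180.0, 0.0, 166.7]
wrist_force: [-0.0, -0.4, 9.6]
width: 0.0649
grip_force: 34.5
```

It's seated, with the load rising to 10 N at the expected height. I'll release and rise.

>>> send_rows:
  targets:
    - [0, 0, 0, 0, 0, -1, 0.5]
    - [0, 0, 0, 0, 0, -1, 0.85]
    - [0, 0, 0, 0, 0, 0, 1]
    - [0, 0, 0, 0, 0, 0, 1]
    - [0, 0, 0, 0, 0, 0, 1]
    - [0, 0, 0, 0, 0, -5, 1]
    - [0, 0, 0, 0, 0, -15, 1]
    - [0, 0, 0, 0, 0, -30, 1]
    - [0, 0, 0, 0, 0, -30, 1]
    - [0, 0, 0, 0, 0, -35, 1]
    - [0, 0, 0, 0, 0, 0, 1]
    - [0, 0, 0, 0, 0, 0, 1]

```text
clock: 23.55
position: [0.4538, 0.0471, 0.2646]
ee_rot: [179.8, 0.2, 166.7]
wrist_force: [-0.8, -0.5, -0.8]
width: 0.0857
grip_force: 0.0
```

Run:
```python
from h import *
c=cap('wrist','w8'); s=env.observe(); print(s['clock'],s['position'],s['width'],s['wrist_force'])
cv2.imwrite('pics/w8z.png',cv2.convertScaleAbs(cv2.resize(cv2.imread('pics/w8.png'),(800,600),interpolation=2),alpha=1.4,beta=10))
```

```text
23.6 [0.45292942 0.04680433 0.26297882] 0.08548691496177624 [-0.19365379 -0.06650735 -0.139862  ]
```

View pics/w8z.png

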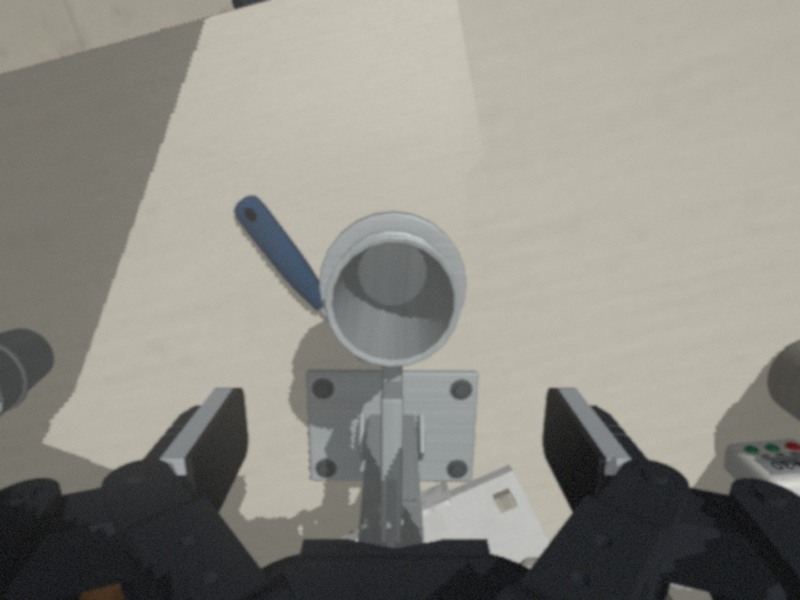

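The cup hangs in the ring: rim near (396,299), its floor near (392,270) and the ring's edge around it. The stack still stands at the left, at about (15,370). Next a numeric check of its centring, height and lean.

Run:
```python
from h import *
c=load('w8'); k=lambda u,v:((u+.5)/1.25-.5,(v+.5)/1.25-.5)
g=cv2.medianBlur(cv2.cvtColor(c['img'],cv2.COLOR_RGB2GRAY),3)
h=cv2.HoughCircles(g,cv2.HOUGH_GRADIENT_ALT,1.2,5,param1=80,param2=.6,minRadius=20,maxRadius=80)
f=Rt.from_euler('z',-13.3,degrees=True); O=np.array([.610,.0085,0]); 
rel=lambda p:1e3*f.inv().apply(p-O)
for x,y,r in h[0]: print(x,y,r,'rim@174',rel(onz(c,(x,y),.174)),'floor@102',rel(onz(c,(x,y),.102)),'ring@142',rel(onz(c,(x,y),.142)))
R=Rt.from_euler('xyz',c['orientation'],degrees=True); d=ray(c,k(396,299)); print('rim z by size',(c['eye']+d*402.6*.033/(69/1.25))[2], c['eye'])
print('floor rel',rel(onz(c,k(392,270),.102)),'rim rel',rel(onz(c,k(396,299),.174)))
print('tab front edge? beam end',rel(onz(c,k(392,367),.170)))
c2=cap('scene','s9'); p=O+f.apply([-.1655,0,0]); p[2]=.174; print('scene rim pred',proj(c2,p))
g=cv2.medianBlur(cv2.cvtColor(c2['img'],cv2.COLOR_RGB2GRAY),3)
```

```text
312.0 236.4 53.394726 rim@174 [-168.23031075   -0.23206516  174.        ] floor@102 [-147.94708163   -0.83421202  102.        ] ring@142 [-159.21554225   -0.49968599  142.        ]
313.2 216.0 30.083805 rim@174 [-180.76109079    0.51678043  174.        ] floor@102 [-1.64356474e+02  1.46421348e-01  1.02000000e+02] ring@142 [-173.47014996    0.35217639  142.        ]
358.8 363.6 72.153694 rim@174 [-80.67310204  30.49469241 174.        ] floor@102 [-33.28857019  39.40330053 102.        ] ring@142 [-59.61331011  34.45407379 142.        ]
344.4 337.2 42.376507 rim@174 [-100.31044981   20.56507183  174.        ] floor@102 [-59.0042034   26.40019626 102.        ] ring@142 [-81.95211807  23.15846047 142.        ]
337.2 344.4 47.090996 rim@174 [-95.04755473  15.97336819 174.        ] floor@102 [-52.11230124  20.38723728 102.        ] ring@142 [-75.96521985  17.93508778 142.        ]
313.2 216.0 52.494743 rim@174 [-180.76109079    0.51678043  174.        ] floor@102 [-1.64356474e+02  1.46421348e-01  1.02000000e+02] ring@142 [-173.47014996    0.35217639  142.        ]
392.4 406.8 59.265728 rim@
[... 1304 characters left out ...]
2.        ] ring@142 [-41.86010664 -67.02860799 142.        ]
15.6 289.2 25.808891 rim@174 [-134.18389439 -185.19611201  174.        ] floor@102 [-103.36238692 -243.04958862  102.        ] ring@142 [-120.48544662 -210.90876828  142.        ]
411.6 426.0 22.956003 rim@174 [-30.69140211  68.85782241 174.        ] floor@102 [ 32.16380544  89.64084744 102.        ] ring@142 [ -2.75575431  78.09472242 142.        ]
rim z by size 0.17538231079469482 [0.38290375 0.06394381 0.40661314]
floor rel [-164.43553685    0.37888503  102.        ] rim rel [-166.54095638    2.58932024  174.        ]
tab front edge? beam end [-129.29742153    0.57210056  170.        ]
scene rim pred [278.45262097 240.08897868]
```

```bash
python3 -c "
from plant import env
print(env.sign_off())"
```

```text
the job is handed in; nothing more can be done
None
```

The job is handed in at 23.6 s with no verdict returned: the cup arm pressed to a hard stop at home height in the upper slots, and the top cup sits upright and centred in its ring; I did not see the spring catch snap out, I only inferred it from that stop.

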